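Fit the spare drive module in the manipulator controller

ROBOT

A 7-joint arm with a two-finger parallel gripper is mounted at the origin on a cart in front of the work surface, level with it; the furniture and walls round the work are solid. World frame = base frame: x ahead of the robot, y to its left, z up, the work surface at z = 0. Lengths are in m, angles in rad, forces in N, time in s.
With the tool pointing down it reaches from about 0.425 to 0.875 m from the base axis. Payload 4.7 kg.
Tool frame: the origin (TCP) lies midway between the tips of the shut fingers; the grasp point (between the pads) lies 19 mm behind it; z points along the fingers, y is the line along which they close (so a half turn about z gives the same grasp; the last joint's range is limited). The gripper opens to 87 mm and grips with 3 to 60 N. Pads are 19 mm wide; open, the fingers measure 117 mm over their backs; the gripper's body (75 mm by 190 mm) begins 51 mm behind the grasp point.
Start: joints at [1.135, 0.321, -0.07, 1.45, 0.023, 1.371, -0.057], TCP at [0.283, -0.585, 0.223] pointing down, gripper open.
Joint ranges: [-2.86, 2.86], [-0.3, 2.09], [-1.38, 1.24], [0.06, 2.45], [-1.56, 4.7], [0.09, 2.05], [-2.69, 2.69]. Speed limits (rad/s): [2.57, 2.57, 3.14, 3.14, 3.14, 3.14, 3.14].

INTERFACE

Orientations are given as a rotation vector (axis times angle).
In Python, from bench import ctrl gives the robot as it stands.
- The arm moves only by the shell command python3 inch.py 'ROWS' [FORCE]. ROWS is rows parted by semicolons, their numbers by spaces, 1 to 20 of them, each of 5 numbers: dx, dy, dz in m, then a turn about the tool's z in rad, then the opening from 0.0 (shut) to 1.0 (fully open); each row is the pose to reach, as a shift and turn from the pose commanded when the command began, along the tool's axes at that moment; what a row does not reach only later rows make up. A row lasts 1/10 s, in which the tool goes at most 0.05 m and 0.15 rad, less where a joint would pass 70% of its speed; a pose out of reach is approached as far as the arm can. The fingers move at their own pace and stop on an object; FORCE is the grip in N (left out, the last holds). Time passes only in rows, so rows that do not move let the fingers close. It prints the time, the measured TCP pose, the force, the opening and the grip force at its end.
- ctrl.get_state(): the state, without advancing time (a new reading comes with each control period).
- ctrl.get_image(name): name is "side" or "top" or "wrist"; returns the picture (384x512x3 uint8, red, green, blue); there is no depth.
- ctrl.camera_model(name): a dict with "vertical_fov" (degrees; the focal length in pixels is half the picture's height over the tangent of half this angle, whatever the lens; pixels are square), "cx", "cy" (the principal point, pixels), "rvec" (rotation vector, rad) and "tvec" (3), from world to camera coordinates, as OpenCV has them; the wrist camera has in their place "hand_eye" (4x4, takes a point from camera to tool coordinates, whose origin is the TCP and whose axes are the flange's). Camera axes: x right, y down, z forward; pixel columns grow to the right and rows downward; lengths in m; the calibration is good to about 2 mm. A picture is of the moment at which its call begins: read the wrist's pose just before it. camera_model takes no time and is no camera call.
- ctrl.close_job(): hands the job in; it is judged then, once.
The state is a dict: "time": time; "joint_positions": joint angles; "qd": joint speeds; "joint_torque": joint torques, N m; "position": TCP position; "tool_rot": TCP orientation; "ft_force": force on the tool from outside, world axes, zero at the start; "torque": the same for the moment, N m; "grip_width": opening from 0.0 (shut) to 1.0 (fully open); "grip_force": force on a finger pad.
Only numpy, scipy, OpenCV 4.12 (cv2) and the standard library are available. Lean on these libraries where they do the work, as an engineer would, in place of code of your own. Each camera call takes 0.05 s, during which the arm holds its last target. There are 200 camera calls.

TASK

Lift the controller's hinged lid until it rests back on its stop and leave it open. Take the spare drive module out of the storage rack, slide it upright, tongue down, into the guides of the empty bay and press it gently but fully home in its socket. Do not disturb the screwdriver, beaker and small bottle that stand around the work.

Things in the scene. Friction and masses are not known exactly. Their poses are not given: they have to be found in the camera images.
- controller: bench controller, grey metal case 130 (x) by 176 (y) by 100 mm high to its rim, fixed; origin: centre of its underside; x points from front panel to back, z up. Three upright bays lie along x at y = -6, +28, +62 mm: two hold fitted modules like the spare (tops 109 mm above the bench, 9 mm above the rim), one is empty, covered while the lid is shut. The rest is a closed supply can, top at 96 mm.
- lid (a joint): hinge of the controller's lid, rad: 0 shut, 1.85 on its stop, leaning 16 degrees past upright, where its weight keeps it; before upright it falls shut. The lid (0.3 kg) is a shell 26 mm deep, top face 126 mm above the bench when shut; its axis runs along the controller's y at the rear rim and opening lifts the front edge up and back.
- lid_handle (a point): middle of the round bar handle on the lid near its front edge: 10 mm thick, 80 mm long, along the controller's y, centre 32 mm off the lid's top face; 112 mm in front of the hinge axis and 58 mm above it when shut (158 mm above the bench). It turns with the lid; a pinch across the bar lets it turn between the fingers.
- lid_hinge (a point): point on the lid's hinge axis, at the middle of the lid's width; 100 mm above the bench.
- drive_module: spare module, an aluminium slab 110 (x) by 14 (y) by 85 mm (z) with a round-nosed tongue 60 x 8 mm that projects 12 mm below; 97 mm tall in all, 0.14 to 0.24 kg. Origin: centre of the tongue's underside; slab's lower edge at z = 12 mm, top at 97 mm. Alike both ways round. It starts loose and upright in the rack's middle slot, origin 8 mm above the bench.
- module_rack: black storage rack 130 (x) by 84 (y) mm, end combs 64 mm high with three slots along its x (17 mm wide, at y = -26, 0, +26 mm), fixed; origin: centre of its underside. Only the middle slot is filled.
- empty_bay: the empty bay; origin on its nominal centre line at bench height, axes as the controller's (x along the slot, y across). Its guides and socket are clamped by hand: their true centre line lies up to 6 mm to either side (y) of this origin, unmeasured; find it by touch or sight. A fitted module beside it leaves 14 to 26 mm between the faces: too little for a finger beside the module.
- bay_mouth (a point): nominal middle of the bay's mouth, 92 mm above the bay's origin. A guide channel at each end, 16 mm wide for the 14 mm slab, 114 mm from channel end to channel end; a short lead-in in the top 6 mm widens it to about 18 mm across and 119 mm along. A slab that misses lands on the guides' flat tops, its lower edge about 92 mm above the bench.
- bay_home (a point): nominal place of the module's origin when fully home, 12 mm above the bay's origin: the slab's lower edge then stands on the socket's end blocks, its top 109 mm above the bench, level with the fitted modules. Contact springs grip the tongue over the last 8 mm; pushing past them takes 8 to 20 N. Let go in the guides, the module stays some 2.5 to 9 mm proud.
- screwdriver: screwdriver about 146 mm long lying in front of the controller; origin: middle of its underside.
- beaker: small clear beaker 46 mm wide, 57 mm high; origin: centre of its underside.
- bottle_buffer: small capped bottle 43 mm wide, 88 mm high; origin: centre of its underside. It stands between the controller and the rack.

How it is judged:
On the way, in this order (a step that is already met when the one before it is completed fails the run):
1. the lid rests open on its stop (value of joint lid above 1.75 rad), for 0.2 s.
2. the module is out of the rack (z of drive_module in the frame of module_rack above 0.08 m), for 0.1 s.
3. the module is fully home in the empty bay (z of drive_module in the frame of empty_bay between 0.008 and 0.014 m and horizontal distance between drive_module and empty_bay below 0.01 m and angle between the x axis of drive_module and the x axis of empty_bay, either way round below 0.06 rad and angle between drive_module's own z axis and vertical below 0.06 rad), for 0.2 s.
At the end, for the whole second after the job is handed in: The module stands upright (tongue down, within 0.06 rad) and at rest in the empty bay, in line with it within 0.06 rad and 10 mm, within 2 mm of fully home (origin 12 mm above the bench), and the lid rests open on its stop (over 1.75 rad) (all of step 3 and linear speed of drive_module below 0.02 m/s and value of joint lid above 1.75 rad); the robot touches nothing.
It fails at once if the module is forced: more than 100 N between it and the bay's guides or socket (contact force between drive_module and empty_bay above 100 N).
It fails at once if the screwdriver, beaker or small bottle is moved more than 30 mm (distance of any of screwdriver, beaker, bottle_buffer from where it was at the start of the episode above 0.03 m).
It also fails if it takes over 67 s, if anything falls off the work surface, if the arm or the gripper's body presses on something with over 40 N, if the wrist force passes 120 N, or if a joint passes its speed limit or range.

## Working session

There is one attempt and no reset: what is moved stays moved. The work goes in short steps, Python scripts to look and compute and a shell command to move; the robot and the scene stay as the last step left them, time stands still between calls to the robot, and variables do not carry over. Pictures are saved under pics/ and viewed, at most 10 in all, crops included, and the job is handed in when it is done.

```bash
ls; mkdir -p pics
python3 - <<'E'
from bench import ctrl
import cv2,numpy as np
for n in ("side","top","wrist"):
    m=ctrl.camera_model(n); print(n,{k:np.round(v,4).tolist() for k,v in m.items()})
s=ctrl.get_state(); print({k:np.round(v,3).tolist() for k,v in s.items()})
for n in ("side","top"):
    cv2.imwrite(f"pics/{n}0.png",cv2.resize(ctrl.get_image(n)[:,:,::-1],(800,600)))
E
```

```text
bench.py
inch.py
pics
side {'vertical_fov': 42.9491, 'cx': 261.8193, 'cy': 190.9676, 'rvec': [2.2617, 0.0304, -0.0288], 'tvec': [-0.4586, 0.1772, 0.9664]}
top {'vertical_fov': 52.0119, 'cx': 256.4811, 'cy': 189.6247, 'rvec': [2.1107, -2.1713, 0.1751], 'tvec': [0.1175, 0.4776, 0.8781]}
wrist {'vertical_fov': 65.37, 'cx': 258.1217, 'cy': 192.1531, 'hand_eye': [[-0.0003, -0.9543, -0.2989, 0.0829], [1.0, -0.0, -0.0007, 0.0017], [0.0007, -0.2989, 0.9543, -0.1609], [0.0, 0.0, 0.0, 1.0]]}
{'time': 0.0, 'joint_positions': [1.135, 0.322, -0.07, 1.452, 0.023, 1.371, -0.057], 'qd': [-0.001, -0.0, -0.0, 0.0, -0.001, -0.001, 0.001], 'joint_torque': [-0.0, -49.128, -0.403, -31.253, -0.064, 0.043, 0.0], 'position': [0.282, -0.585, 0.221], 'tool_rot': [-3.061, -0.7, 0.001], 'ft_force': [0.702, 1.23, -0.571], 'torque': [-0.006, -0.002, -0.021], 'grip_force': 0.0, 'grip_width': 1.005}
```

View pics/side0.png

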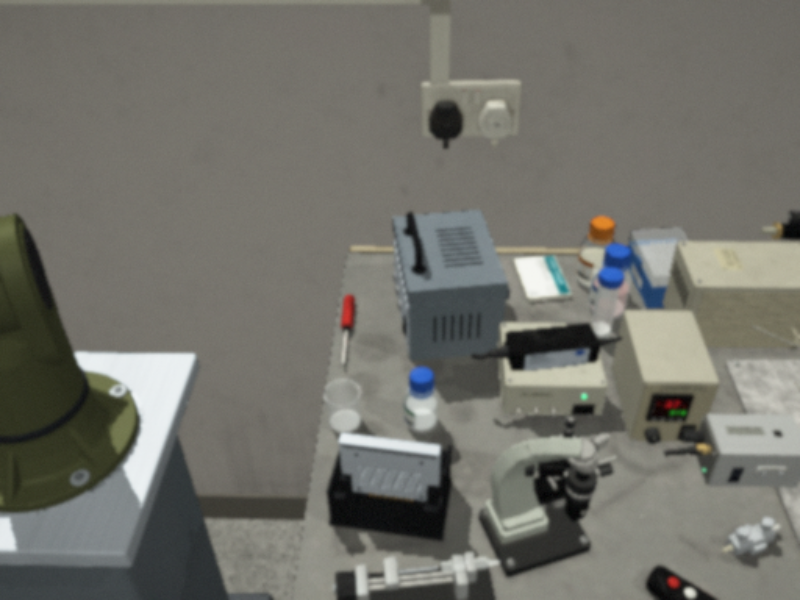

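View pics/top0.png

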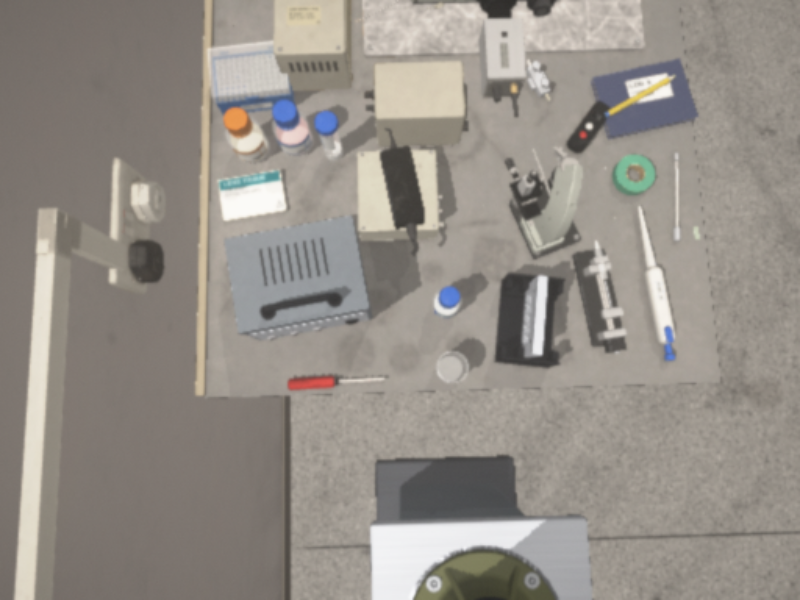

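The side view shows the controller with its handle at (415,243), the rack and module at (390,470), the bottle at (421,400), the beaker at (343,405) and the screwdriver at (347,330). The top view shows the handle at (300,305), the module top at (541,316), the bottle at (448,300) and the beaker at (451,366).

```bash
cat > h.py <<'E'
from bench import ctrl
import cv2,numpy as np
from scipy.spatial.transform import Rotation as R
def cam(n,s=None):
    m=ctrl.camera_model(n); f=192/np.tan(np.radians(m["vertical_fov"])/2)
    K=np.array([[f,0,m["cx"]],[0,f,m["cy"]],[0,0,1]])
    if n=="wrist":
        T=np.eye(4); T[:3,:3]=R.from_rotvec(s["tool_rot"]).as_matrix(); T[:3,3]=s["position"]
        W=np.linalg.inv(T@np.array(m["hand_eye"]))
        return K,W[:3,:3],W[:3,3]
    return K,R.from_rotvec(m["rvec"]).as_matrix(),np.array(m["tvec"])
def ray(c,p):
    K,r,t=c; d=r.T@np.linalg.solve(K,[p[0],p[1],1]); return -r.T@t,d/np.linalg.norm(d)
def onz(c,p,z):
    o,d=ray(c,p); return o+d*(z-o[2])/d[2]
def tri(*cp):
    A=np.zeros((3,3));b=np.zeros(3);rs=[ray(*x) for x in cp]
    for o,d in rs: P=np.eye(3)-np.outer(d,d);A+=P;b+=P@o
    X=np.linalg.solve(A,b); return X,[np.linalg.norm(np.cross(X-o,d)) for o,d in rs]
def proj(c,X):
    K,r,t=c; q=K@(r@np.asarray(X)+t); return q[:2]/q[2]
def blobs(mask,roi,minA=20):
    x0,y0,x1,y1=roi; m=np.zeros_like(mask,np.uint8); m[y0:y1,x0:x1]=mask[y0:y1,x0:x1]
    cs,_=cv2.findContours(m,cv2.RETR_EXTERNAL,cv2.CHAIN_APPROX_NONE)
    return sorted([c for c in cs if cv2.contourArea(c)>minA],key=cv2.contourArea)[::-1]
E
python3 - <<'E'
from h import *
im={n:ctrl.get_image(n) for n in("side","top")}
for n in im: cv2.imwrite(f"pics/{n}raw.png",im[n][:,:,::-1])
k=1.5625
def go(lab,n,mask,roi):
    for c in blobs(mask,[int(v/k) for v in roi])[:2]:
        r=cv2.minAreaRect(c); print(lab,n,cv2.contourArea(c),np.round(r[0],1),np.round(cv2.boxPoints(r),1).tolist())
g={n:im[n].mean(2) for n in im}
go("handle","top",g["top"]<65,(245,270,355,330)); go("handle","side",g["side"]<65,(395,200,435,285))
go("mod","top",g["top"]>165,(500,260,570,370)); go("mod","side",g["side"]>165,(325,425,450,505))
hs={n:cv2.cvtColor(im[n],cv2.COLOR_RGB2HSV) for n in im}
bl=lambda n:(abs(hs[n][:,:,0].astype(int)-112)<12)&(hs[n][:,:,1]>120)
go("cap","top",bl("top"),(425,270,470,325)); go("cap","side",bl("side"),(400,360,440,400))
go("rack","top",g["top"]<60,(485,260,575,375))
# lid outline
x=im["top"]; print(x[int(300/k),int(250/k)],x[int(250/k),int(330/k)],x[int(350/k),int(400/k)])
E
python3 - <<'E'
import cv2,numpy as np
a=cv2.imread('pics/topraw.png')[130:250,130:370]; b=cv2.imread('pics/sideraw.png')[125:350,200:350]
cv2.imwrite('pics/c1.png',np.hstack([cv2.resize(a,(480,240)),cv2.resize(b,(300,450))[:240]]) )
E
```

```text
handle top 33.0 [213. 191.] [[209.0, 188.0], [217.0, 188.0], [217.0, 194.0], [209.0, 194.0]]
handle side 161.0 [264.7 155.7] [[256.5, 137.10000610351562], [264.79998779296875, 135.39999389648438], [272.8999938964844, 174.1999969482422], [264.6000061035156, 175.89999389648438]]
mod top 273.5 [345.1 201.1] [[339.8999938964844, 226.0], [343.79998779296875, 175.6999969482422], [350.3999938964844, 176.1999969482422], [346.5, 226.5]]
mod top 56.0 [337. 204.] [[334.20001220703125, 218.89999389648438], [336.6000061035156, 188.8000030517578], [339.79998779296875, 189.10000610351562], [337.5, 219.10000610351562]]
mod side 425.5 [246.9 280.7] [[211.6999969482422, 282.5], [213.1999969482422, 270.29998779296875], [282.1000061035156, 278.8999938964844], [280.6000061035156, 291.1000061035156]]
cap top 101.5 [287.5 189.5] [[282.0, 184.0], [293.0, 184.0], [293.0, 195.0], [282.0, 195.0]]
cap side 203.0 [269.5 242.5] [[262.0, 251.0], [262.0, 234.0], [277.0, 234.0], [277.0, 251.0]]
rack top 49.0 [354.1 186.1] [[350.8999938964844, 193.0], [352.0, 178.8000030517578], [357.20001220703125, 179.1999969482422], [356.1000061035156, 193.39999389648438]]
rack top 31.0 [331.  181.5] [[328.0, 177.0], [334.0, 177.0], [334.0, 186.0], [328.0, 186.0]]
[154 157 159] [152 156 158] [153 147 139]
```

```bash
python3 - <<'E'
from h import *
im={n:cv2.imread(f"pics/{n}raw.png")[:,:,::-1] for n in("side","top")}
k=1.5625
C={n:cam(n) for n in im}
g={n:im[n].mean(2) for n in im}
def go(lab,n,mask,roi):
    out=[]
    for c in blobs(mask,[int(v/k) for v in roi])[:1]:
        r=cv2.minAreaRect(c); bx=cv2.boxPoints(r); print(lab,n,cv2.contourArea(c),np.round(r[0],1),np.round(bx,1).tolist())
        # end mids of long axis
        e=[np.linalg.norm(bx[1]-bx[0]),np.linalg.norm(bx[2]-bx[1])]
        out=[(bx[0]+bx[1])/2,(bx[2]+bx[3])/2] if e[0]<e[1] else [(bx[1]+bx[2])/2,(bx[3]+bx[0])/2]
    return out
a=go("handle","top",g["top"]<105,(245,270,355,330)); b=go("handle","side",g["side"]<95,(395,200,435,285))
for i in a:
  for j in b: 
    X,e=tri((C["top"],i),(C["side"],j)); print(np.round(X,4),np.round(e,4))
X,e=tri((C["top"],np.mean(a,0)),(C["side"],np.mean(b,0)));print("mid",X,e)
a=go("mod","top",g["top"]>185,(500,260,570,370)); b=go("mod","side",g["side"]>200,(325,425,450,505))
for i in a:
  for j in b: 
    X,e=tri((C["top"],i),(C["side"],j)); print(np.round(X,4),np.round(e,4))
X,e=tri((C["top"],(287.5,189.5)),(C["side"],(269.5,241)));print("cap",X,e)
for p in((451,366),(340,380),(290,383),(384,380)): print("ground",onz(C["top"],np.array(p)/k,0))
for z,p in ((.126,(228,240)),(.126,(355,220)),(.126,(369,315)),(.126,(237,333)),(.064,(500,362)),(.064,(558,366)),(.064,(507,272)),(.064,(562,278))): print("top",p,np.round(onz(C["top"],np.array(p)/k,z),3))
# profile across module in top
print(g["top"][201,325:362].round())
E
python3 - <<'E'
import cv2,numpy as np
a=cv2.imread('pics/topraw.png')[130:240,130:370]; b=cv2.imread('pics/sideraw.png')[130:350,200:400]
A=cv2.resize(a,(800,366),interpolation=2);cv2.imwrite('pics/c1.png',A)
E
```

```text
handle top 286.0 [192.5 194.7] [[165.8000030517578, 195.0], [217.3000030517578, 184.6999969482422], [219.3000030517578, 194.3000030517578], [167.6999969482422, 204.6999969482422]]
handle side 268.5 [264.7 157.1] [[253.6999969482422, 137.0], [264.20001220703125, 134.1999969482422], [275.70001220703125, 177.3000030517578], [265.20001220703125, 180.10000610351562]]
[0.4511 0.175  0.2311] [0.0009 0.0009]
[0.4714 0.1856 0.1169] [0.0008 0.0008]
[0.4454 0.2852 0.159 ] [0.0003 0.0003]
[0.468  0.3183 0.0124] [0.0019 0.0019]
mid [0.45857158 0.23737879 0.13517651] [np.float64(0.0003053090282874659), np.float64(0.000305309028287268)]
mod top 253.0 [345.1 201.1] [[340.29998779296875, 225.89999389648438], [343.8999938964844, 175.8000030517578], [350.0, 176.3000030517578], [346.3999938964844, 226.39999389648438]]
mod side 289.5 [248.7 283.6] [[216.8000030517578, 282.3999938964844], [217.60000610351562, 276.6000061035156], [280.5, 284.79998779296875], [279.79998779296875, 290.70001220703125]]
[ 0.4388 -0.0951  0.149 ] [0.0487 0.0487]
[ 0.4939 -0.0924  0.105 ] [0.0004 0.0004]
[ 0.3865 -0.0776  0.1054] [0.0003 0.0003]
[ 0.4407 -0.0805  0.0846] [0.0532 0.0532]
cap [0.47242494 0.03591492 0.08437445] [np.float64(0.000788629653287936), np.float64(0.0007886296532878834)]
ground [0.37703224 0.03015621 0.        ]
ground [0.36069099 0.19951414 0.        ]
ground [0.35833714 0.27535541 0.        ]
ground [0.35879157 0.13274741 0.        ]
top (228, 240) [0.551 0.338 0.126]
top (355, 220) [0.574 0.164 0.126]
top (369, 315) [0.442 0.148 0.126]
top (237, 333) [0.423 0.324 0.126]
top (500, 362) [ 0.378 -0.034  0.064]
top (558, 366) [ 0.37  -0.116  0.064]
top (507, 272) [ 0.508 -0.052  0.064]
top (562, 278) [ 0.497 -0.131  0.064]
[ 67.  64.  64.  65.  65.  65.  64.  64.  65.  83. 129. 167. 175. 167.
 152. 146. 143. 176. 226. 235. 236. 236. 234. 220. 132.  65.  60.  62.
  67.  87. 104. 108. 107. 107. 107. 112. 113.]
```

View pics/c1.png

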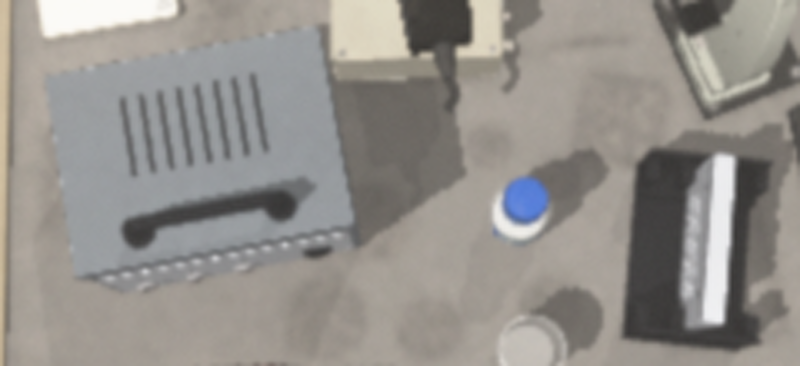

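The crop shows the handle bar running from about (135,218) to (285,198), the lid corners, the bottle cap at (525,200) and the module top strip at (718,240).

I'm moving above the handle first.

```bash
cat >> h.py <<'E'
def to(p,psi=None,s=None):
    s=s or ctrl.get_state(); M=R.from_rotvec(s["tool_rot"]).as_matrix(); d=M.T@(np.array(p)-s["position"])
    y=np.arctan2(M[1,0],M[0,0]); t=0 if psi is None else -((psi-y+np.pi)%(2*np.pi)-np.pi)
    print("yaw",round(y,3),"row",np.round(d,4),"turn",round(t,3))
E
python3 - <<'E'
from h import *
print(onz(cam("top"),(192.5,194.7),.158)); print(-cam("top")[1].T@cam("top")[2])
to([.46,-.35,.34],1.68); to([.45,0,.34],1.68); to([.44,.238,.30],1.68)
E
```

```text
[0.45480607 0.23381245 0.158     ]
[0.3363892  0.11044483 0.94215125]
yaw 0.45 row [ 0.2621 -0.1346 -0.118 ] turn -1.23
yaw 0.45 row [ 0.4053 -0.4541 -0.1177] turn -1.23
yaw 0.45 row [ 0.4998 -0.6727 -0.0774] turn -1.23
```

```bash
python3 inch.py '0.26 -0.13 -0.12 -0.6 1; 0.26 -0.13 -0.12 -0.6 1; 0.26 -0.13 -0.12 -0.6 1; 0.26 -0.13 -0.12 -0.8 1; 0.26 -0.13 -0.12 -0.9 1; 0.26 -0.13 -0.12 -0.9 1; 0.405 -0.454 -0.12 -1.23 1; 0.405 -0.454 -0.12 -1.23 1; 0.405 -0.454 -0.12 -1.23 1; 0.405 -0.454 -0.12 -1.23 1; 0.405 -0.454 -0.12 -1.23 1; 0.405 -0.454 -0.12 -1.23 1; 0.5 -0.673 -0.08 -1.23 1; 0.5 -0.673 -0.08 -1.23 1; 0.5 -0.673 -0.08 -1.23 1; 0.5 -0.673 -0.08 -1.23 1; 0.5 -0.673 -0.08 -1.23 1; 0.5 -0.673 -0.08 -1.23 1; 0.5 -0.673 -0.08 -1.23 1; 0.5 -0.673 -0.08 -1.23 1'
python3 - <<'E'
from h import *
s=ctrl.get_state(); w=ctrl.get_image("wrist"); cv2.imwrite("pics/w1.png",w[:,:,::-1])
c=cam("wrist",s); print("pred",proj(c,[.4548,.234,.158])); g=w.mean(2)
print(np.round(s["joint_positions"],2))
E
```

```text
time: 2.2
position: [0.4393, 0.2397, 0.3022]
tool_rot: [-2.091, -2.343, 0.001]
ft_force: [0.9, -0.8, -0.0]
grip_width: 0.999
grip_force: 0.0
pred [271.31958989 186.015422  ]
[ 0.47  0.01 -1.01  1.66  0.01  1.48 -0.43]
```

View pics/w1.png

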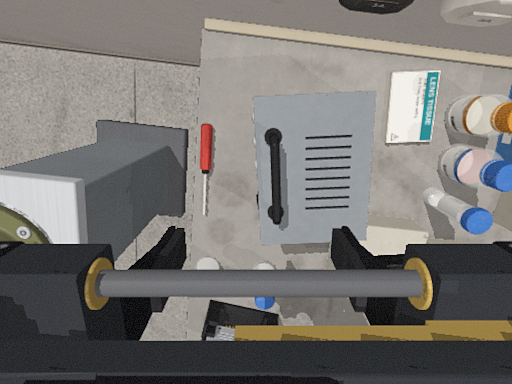

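The wrist view shows the handle bar from (273,135) to (277,212), close to the prediction, and the lid corners at (254,96), (375,91), (262,244) and (367,242).

Run:
```python
from h import *
s=ctrl.get_state(); c=cam("wrist",s); w=cv2.imread("pics/w1.png"); g=w.mean(2); T=cam("top")
for b in blobs(g<75,(262,115,292,235))[:2]:
    r=cv2.minAreaRect(b); print(cv2.contourArea(b),r)
    p=r[0]
    for z in(.15,.158,.165): print(z,onz(c,p,z))
print("tri",tri((c,p),(T,(192.5,194.7))))
for a,b in((273,140),(276.5,207)),: print()
print(onz(c,(274,140),.158),onz(c,(277,207),.158))
for p in((254,96),(375,91),(262,244),(367,242)): print(p,np.round(onz(c,p,.126),4))
to([.451,.238,.144])
```

```text
892.0 ((274.0010070800781, 175.53944396972656), (95.15125274658203, 16.125995635986328), 88.49256896972656)
0.15 [0.45773158 0.24145274 0.15      ]
0.158 [0.45709043 0.24341514 0.158     ]
0.165 [0.45652941 0.24513224 0.165     ]
tri (array([0.45873563, 0.2375605 , 0.13389397]), [np.float64(0.0002904354906911322), np.float64(0.0002904354906909988)])

[0.45244796 0.28020495 0.158     ] [0.46472504 0.20889139 0.158     ]
(254, 96) [0.4273 0.3204 0.126 ]
(375, 91) [0.5551 0.3396 0.126 ]
(262, 244) [0.4558 0.1466 0.126 ]
(367, 242) [0.5853 0.1638 0.126 ]
yaw 1.681 row [-0.0008  0.0109  0.1582] turn 0
```

Run:
```python
from h import *
to([.458,.239,.146],1.726)
```

```text
yaw 1.681 row [-0.0005  0.018   0.1562] turn -0.045
```

```bash
python3 inch.py '0 0.018 0.05 -0.045 1; 0 0.018 0.1 -0.045 1; 0 0.018 0.14 -0.045 1; 0 0.018 0.156 -0.045 1; 0 0.018 0.156 -0.045 1; 0 0.018 0.156 -0.045 1; 0 0.018 0.156 -0.045 0.3; 0 0.018 0.156 -0.045 0; 0 0.018 0.156 -0.045 0; 0 0.018 0.156 -0.045 0; 0 0.018 0.156 -0.045 0; 0 0.018 0.156 -0.045 0' 15
```

```text
time: 3.45
position: [0.4581, 0.24, 0.1466]
tool_rot: [2.044, 2.386, -0.0]
ft_force: [-0.2, -0.3, -0.3]
grip_width: 0.537
grip_force: 0.0
```

Run:
```python
from h import *
s=ctrl.get_state(); print(s["position"],s["ft_force"])
a0=np.arctan2(58,-112); r=np.hypot(112,58)
for th in np.r_[np.arange(.15,1.9,.15),1.85,1.9]:
    a=a0-th; print(round(th,2),round((r*np.cos(a)+112)/1000,4),round((r*np.sin(a)-58)/1000,4))
```

```text
[0.4581316  0.2400308  0.14657198] [-0.20828072 -0.27580608 -0.27622184]
0.15 0.0099 0.0161
0.3 0.0221 0.0305
0.45 0.0364 0.0429
0.6 0.0523 0.0531
0.75 0.0696 0.0608
0.9 0.0878 0.0658
1.05 0.1066 0.068
1.2 0.1255 0.0674
1.35 0.1441 0.064
1.5 0.1619 0.0578
1.65 0.1787 0.0491
1.8 0.1939 0.0379
1.85 0.1986 0.0337
1.9 0.2031 0.0292
```

Fingers still closing.

```bash
python3 inch.py '0 0 0 0 0; 0 0 0 0 0; 0 0 0 0 0; 0 0 0 0 0; 0 0 0 0 0; 0 0 0 0 0; 0 0 0 0 0; 0 0 0 0 0;0 0 0 0 0;0 0 0 0 0'
```

```text
time: 4.45
position: [0.4577, 0.24, 0.1464]
tool_rot: [-2.044, -2.386, 0.001]
ft_force: [-4.4, -1.6, 2.2]
grip_width: 0.105
grip_force: 15.0
```

```bash
python3 inch.py '0 0.005 -0.008 0 0; 0 0.010 -0.016 0 0; 0 0.016 -0.023 0 0; 0 0.022 -0.0305 0 0; 0 0.029 -0.037 0 0; 0 0.036 -0.043 0 0; 0 0.044 -0.048 0 0; 0 0.052 -0.053 0 0; 0 0.061 -0.057 0 0; 0 0.07 -0.061 0 0; 0 0.07 -0.061 0 0; 0 0.07 -0.061 0 0'
```

```text
time: 5.65
position: [0.5287, 0.2513, 0.209]
tool_rot: [2.044, 2.385, 0.004]
ft_force: [-2.3, -1.7, 6.1]
grip_width: 0.106
grip_force: 15.0
```

```bash
python3 inch.py '0 0.009 -0.0027 0 0; 0 0.018 -0.005 0 0; 0 0.0275 -0.0065 0 0; 0 0.037 -0.0072 0 0; 0 0.0465 -0.0072 0 0; 0 0.056 -0.0066 0 0; 0 0.065 -0.0052 0 0; 0 0.0745 -0.0032 0 0; 0 0.0835 -0.0003 0 0; 0 0.092 0.003 0 0; 0 0.101 0.007 0 0; 0 0.109 0.0117 0 0; 0 0.109 0.0117 0 0; 0 0.109 0.0117 0 0'
```

```text
time: 7.05
position: [0.6352, 0.2675, 0.1955]
tool_rot: [2.044, 2.386, -0.0]
ft_force: [0.2, 1.3, -0.3]
grip_width: 0.111
grip_force: 15.0
```

Past upright with little force. I'll ease it onto the stop.

```bash
python3 inch.py '0 0.008 0.0055 0 0; 0 0.015 0.011 0 0; 0 0.02 0.0155 0 0; 0 0.02 0.0155 0 0; 0 0.02 0.0155 0 0'
```

```text
time: 7.55
position: [0.654, 0.2703, 0.1804]
tool_rot: [-2.043, -2.385, 0.004]
ft_force: [-5.0, -0.3, 4.0]
grip_width: 0.105
grip_force: 15.0
```

```bash
python3 inch.py '0 0.02 0.0155 0 0.2; 0 0 0 0 0.2; 0 0 0 0 0.2; 0 0 0 0 0.2; 0 0.002 -0.02 0 0.2; 0 0.003 -0.05 0 0.2; 0 0.003 -0.09 0 0.2; 0 0.003 -0.13 0 0.2; 0 0.003 -0.15 0 0.5; 0 0.003 -0.15 0 0.5'
python3 - <<'E'
from h import *
cv2.imwrite("pics/top2.png",ctrl.get_image("top")[:,:,::-1])
to([.50,.235,.33],2.8); to([.46,.235,.33],3.2968)
E
```

```text
time: 8.55
position: [0.6596, 0.2715, 0.3344]
tool_rot: [2.043, 2.381, 0.01]
ft_force: [-0.6, 0.9, 0.4]
grip_width: 0.308
grip_force: 0.0
yaw 1.724 row [-0.0114 -0.1627  0.0011] turn -1.076
yaw 1.724 row [-0.0053 -0.2022  0.001 ] turn -1.573
```

```bash
python3 inch.py '-0.01 -0.05 0 -0.15 0.5; -0.01 -0.1 0 -0.3 0.5; -0.01 -0.15 0 -0.45 0.5; -0.01 -0.17 0.02 -0.6 0.5; -0.01 -0.17 0.03 -0.75 0.5; -0.01 -0.17 0.03 -0.9 0.5; -0.01 -0.17 0.03 -1.05 0.5; -0.01 -0.17 0.03 -1.2 0.5; -0.01 -0.17 0.03 -1.35 0.5; -0.01 -0.17 0.03 -1.5 0.5; -0.01 -0.17 0.03 -1.573 0.5; -0.01 -0.17 0.03 -1.573 0.5; -0.01 -0.17 0.03 -1.573 0.5'
python3 - <<'E'
from h import *
s=ctrl.get_state(); w=ctrl.get_image("wrist"); cv2.imwrite("pics/w2.png",w[:,:,::-1])
np.savez("w2.npz",**{k:s[k] for k in("position","tool_rot")})
print(proj(cam("wrist",s),[.506,.243,.1]),np.round(s["joint_positions"],2))
E
```

```text
time: 9.9
position: [0.4913, 0.2343, 0.2992]
tool_rot: [0.241, -3.131, 0.001]
ft_force: [-0.0, 0.8, 0.4]
grip_width: 0.501
grip_force: 0.0
[264.35608035 180.83676493] [ 0.61  0.26 -1.29  1.56  0.25  1.51  1.04]
```

View pics/w2.png

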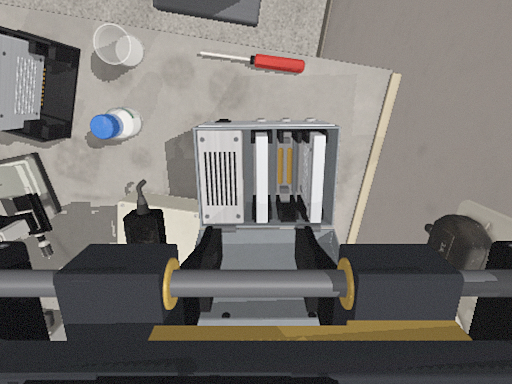

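The wrist view shows the lid open, fitted modules at columns 262 and 317, and the empty bay between them. The bay's gold contacts are at (281,165) and (290,165) and its dark guides at (288,208). I'll move closer for the true centre line.

```bash
python3 - <<'E'
from h import *
s=ctrl.get_state(); to([.485,.27,.235],3.297)
for x in (.44,.50,.56):
  s2=dict(s); s2["position"]=[.485,.27,.235]; print(proj(cam("wrist",s2),[x,.27,.1]))
E
python3 inch.py '0 0.035 0.02 0 0.5; 0 0.035 0.06 0 0.5; 0 0.035 0.065 0 0.5; 0 0.035 0.065 0 0.5'
python3 - <<'E'
from h import *
s=ctrl.get_state(); w=ctrl.get_image("wrist"); cv2.imwrite("pics/w3.png",w[:,:,::-1])
np.savez("w3.npz",**{k:s[k] for k in("position","tool_rot")})
cv2.imwrite("pics/w3c.png",cv2.resize(w[70:270,180:380,::-1],(600,600),interpolation=2)); print(s["position"])
E
```

```text
yaw -2.988 row [0.0007 0.036  0.0645] turn -0.001
[266.58694422 138.30158374]
[257.27007127 195.81599373]
[248.9487528  247.18470131]
time: 10.35
position: [0.4856, 0.2686, 0.2346]
tool_rot: [0.243, -3.13, 0.002]
ft_force: [-0.2, 0.2, 0.1]
grip_width: 0.496
grip_force: 0.0
[0.48564363 0.26859902 0.23462157]
```

View pics/w3c.png

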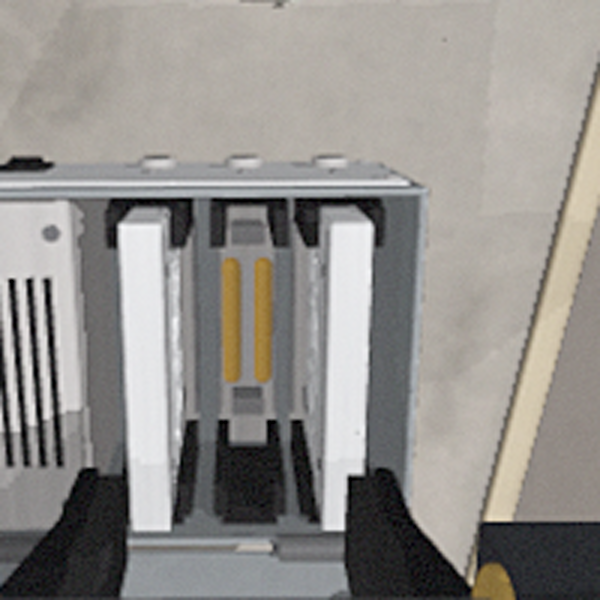

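The crop shows the gold contacts at x≈231 and 263 (rows 258–382). The front guide is at (248,220), the rear guide at (250,485), and the fitted module tops are at x≈145 and 347.

Run:
```python
from h import *
I={};C={}
for n in("w2","w3"):
    I[n]=cv2.imread(f"pics/{n}.png"); C[n]=cam("wrist",dict(np.load(n+".npz")))
P={}
for n,roi in(("w2",(270,140,300,200)),("w3",(245,145,280,205))):
    h=cv2.cvtColor(I[n],cv2.COLOR_BGR2HSV); m=(abs(h[:,:,0].astype(int)-20)<8)&(h[:,:,1]>110)
    bs=sorted(blobs(m,roi,10)[:2],key=lambda b:b[:,0,0].mean()); P[n]=[]
    for b in bs:
        r=cv2.minAreaRect(b); bx=cv2.boxPoints(r); bx=bx[np.argsort(bx[:,1])]; P[n].append((bx[:2].mean(0),bx[2:].mean(0)))
        print(n,np.round(P[n][-1],1).tolist(),cv2.contourArea(b))
for i in(0,1):
    for e in(0,1):
        X,er=tri((C["w2"],P["w2"][i][e]),(C["w3"],P["w3"][i][e])); print("gold",i,e,np.round(X,4),np.round(er,4),np.round(onz(C["w3"],P["w3"][i][e],.02),4),np.round(onz(C["w3"],P["w3"][i][e],.03),4))
m=I["w3"].min(2)>215
for b in blobs(m,(210,130,310,250),100)[:3]:
    r=cv2.minAreaRect(b); bx=cv2.boxPoints(r); bx=bx[np.argsort(bx[:,1])]; f,k=bx[:2].mean(0),bx[2:].mean(0)
    F,B=onz(C["w3"],f,.109),onz(C["w3"],k,.109); d=B-F
    print("mod",np.round([f,k],1).tolist(),np.round([F,B],4).tolist(),"len",np.linalg.norm(d),"yaw",np.arctan2(d[1],d[0]))
g=I["w3"].mean(2)
for r in (139,143,148,152,212,218,224,230,236): print(r,g[r,246:282].round().astype(int).tolist())
```

```text
w2 [[280.0, 148.0], [280.0, 183.0]] 125.5
w2 [[289.0, 148.0], [289.0, 183.0]] 129.5
w3 [[256.5, 156.0], [256.5, 196.0]] 161.5
w3 [[267.5, 156.0], [267.5, 196.0]] 162.0
gold 0 0 [0.4746 0.2632 0.0157] [0.0001 0.0001] [0.4737 0.263  0.02  ] [0.4719 0.2628 0.03  ]
gold 0 1 [0.5249 0.2712 0.0257] [0.0004 0.0004] [0.5263 0.2712 0.02  ] [0.5231 0.2707 0.03  ]
gold 1 0 [0.4738 0.2776 0.0068] [0. 0.] [0.4715 0.2768 0.02  ] [0.4698 0.2762 0.03  ]
gold 1 1 [0.525  0.2858 0.0178] [0.0002 0.0002] [0.5241 0.2855 0.02  ] [0.5209 0.2847 0.03  ]
mod [[226.0, 144.6999969482422], [230.39999389648438, 246.1999969482422]] [[0.4514, 0.2306, 0.109], [0.5575, 0.2485, 0.109]] len 0.10753553201275379 yaw 0.16676478980092865
mod [[296.8999938964844, 143.89999389648438], [294.29998779296875, 246.0]] [[0.4402, 0.2974, 0.109], [0.5468, 0.3155, 0.109]] len 0.10814726401918673 yaw 0.16804756920060024
139 [114, 113, 120, 102, 48, 34, 40, 41, 27, 71, 122, 137, 139, 137, 134, 132, 132, 135, 140, 137, 134, 137, 123, 48, 22, 33, 39, 26, 28, 46, 103, 121, 53, 33, 33, 30]
143 [116, 112, 114, 103, 55, 49, 49, 49, 36, 80, 
[... 530 characters left out ...]
7, 132, 139, 140, 142, 141, 139, 140, 147, 132, 13, 14, 25, 42, 85, 115, 117, 108, 37, 22, 21, 14, 99]
218 [70, 93, 92, 95, 93, 84, 45, 31, 26, 21, 51, 69, 67, 64, 63, 65, 64, 68, 64, 66, 68, 61, 54, 30, 29, 26, 23, 61, 96, 99, 85, 13, 27, 20, 27, 21]
224 [87, 100, 94, 89, 98, 73, 26, 17, 32, 23, 35, 10, 23, 31, 21, 32, 28, 24, 27, 34, 39, 24, 13, 40, 27, 35, 36, 23, 64, 102, 93, 63, 27, 32, 33, 28]
230 [98, 92, 94, 93, 88, 47, 23, 35, 36, 26, 33, 20, 32, 32, 23, 14, 23, 24, 22, 23, 34, 29, 29, 27, 5, 23, 35, 28, 42, 76, 98, 88, 54, 19, 27, 36]
236 [93, 91, 94, 95, 86, 62, 33, 45, 45, 47, 32, 30, 36, 31, 31, 29, 25, 26, 21, 26, 26, 27, 32, 22, 28, 38, 45, 41, 41, 72, 101, 97, 85, 48, 22, 34]
```

Run:
```python
from h import *
c=cam("wrist",dict(np.load("w3.npz")))
yaw=.1675;u=np.array([np.cos(yaw),np.sin(yaw)]);n=np.array([-u[1],u[0]]);o=np.array([.499,.273])
for r,a,b in((139,249.7,275.3),(143,249.6,275.8),(148,249.7,275.9),(230,250.8,274.5),(236,250.9,274.6)):
    A,B=[onz(c,(q,r),.092)[:2]-o for q in(a,b)]
    print(r,"x",np.round([A@u,B@u],4),"y",np.round([A@n,B@n,(A+B)@n/2],4))
for q in((256.5,176),(267.5,176),(262,176)):
  for z in(.0165,.02): X=onz(c,q,z)[:2]-o; print(q,z,np.round([X@u,X@n],4))
s=ctrl.get_state()
to([.499,.273,.2],np.pi+yaw)
```

```text
139 x [-0.057  -0.0567] y [-0.0116  0.0142  0.0013]
143 x [-0.053  -0.0527] y [-0.0118  0.0147  0.0015]
148 x [-0.0479 -0.0476] y [-0.0118  0.0148  0.0015]
230 x [0.0428 0.0431] y [-0.0125  0.0137  0.0006]
236 x [0.0501 0.0504] y [-0.0125  0.0139  0.0007]
(256.5, 176) 0.0165 [ 0.0004 -0.006 ]
(256.5, 176) 0.02 [-0.0005 -0.006 ]
(267.5, 176) 0.0165 [0.0005 0.0083]
(267.5, 176) 0.02 [-0.0003  0.0082]
(262, 176) 0.0165 [0.0004 0.0012]
(262, 176) 0.02 [-0.0004  0.0011]
yaw -2.987 row [-0.013   0.002   0.0359] turn -0.013
```

Run:
```python
from h import *
to([.47,.1,.28],3.005);to([.435,-.085,.235],3.005)
```

```text
yaw -2.987 row [ 0.0422 -0.1645 -0.044 ] turn 0.291
yaw -2.987 row [ 0.1053 -0.3419  0.001 ] turn 0.291
```

```bash
python3 inch.py '0 -0.01 -0.045 0.1 1; 0.015 -0.055 -0.045 0.2 1; 0.03 -0.1 -0.045 0.29 1; 0.042 -0.145 -0.045 0.29 1; 0.055 -0.19 -0.045 0.29 1; 0.075 -0.24 -0.04 0.29 1; 0.09 -0.285 -0.03 0.29 1; 0.105 -0.325 -0.01 0.29 1; 0.105 -0.342 0 0.29 1; 0.105 -0.342 0 0.29 1; 0.105 -0.342 0 0.29 1'
python3 - <<'E'
from h import *
s=ctrl.get_state(); w=ctrl.get_image("wrist"); cv2.imwrite("pics/w4.png",w[:,:,::-1])
np.savez("w4.npz",**{k:s[k] for k in("position","tool_rot")})
c=cam("wrist",s)
print(s["position"],proj(c,[.44,-.085,.105]))
m=w.min(2)>200
for b in blobs(m,(150,60,360,260),100)[:3]:
    r=cv2.minAreaRect(b); bx=cv2.boxPoints(r); bx=bx[np.argsort(bx[:,1])]; f,k=bx[:2].mean(0),bx[2:].mean(0)
    F,B=onz(c,f,.105),onz(c,k,.105); d=B-F
    print("mod",np.round(bx,1).tolist(),np.round([F,B],4).tolist(),"len",np.linalg.norm(d),"yaw",np.arctan2(d[1],d[0]),"mid",(F+B)/2)
    X=[]
    for q in(cv2.boxPoints(cv2.minAreaRect(b))): X.append(onz(c,q,.105)[:2])
cv2.imwrite("pics/w4c.png",cv2.resize(w[50:270,150:370,::-1],(600,600),interpolation=2))
E
```

```text
time: 11.5
position: [0.4364, -0.0834, 0.2367]
tool_rot: [0.209, 3.133, 0.001]
ft_force: [-0.4, 0.9, 0.0]
grip_width: 0.999
grip_force: 0.0
[ 0.4364377  -0.0834493   0.23666208] [258.07213819 185.80546951]
mod [[251.0, 133.0], [263.0, 133.0], [263.0, 234.0], [251.0, 234.0]] [[0.3873, -0.079, 0.105], [0.4931, -0.0933, 0.105]] len 0.10673159206967768 yaw -0.13435730900717616 mid [ 0.44020934 -0.08612892  0.105     ]
mod [[352.29998779296875, 163.89999389648438], [362.3999938964844, 171.1999969482422], [336.6000061035156, 186.0], [346.70001220703125, 193.1999969482422]] [[0.4344, 0.0158, 0.105], [0.4554, -0.0009, 0.105]] len 0.026823098805747937 yaw -0.6738822336602708 mid [0.44487456 0.00743954 0.105     ]
```

View pics/w4c.png

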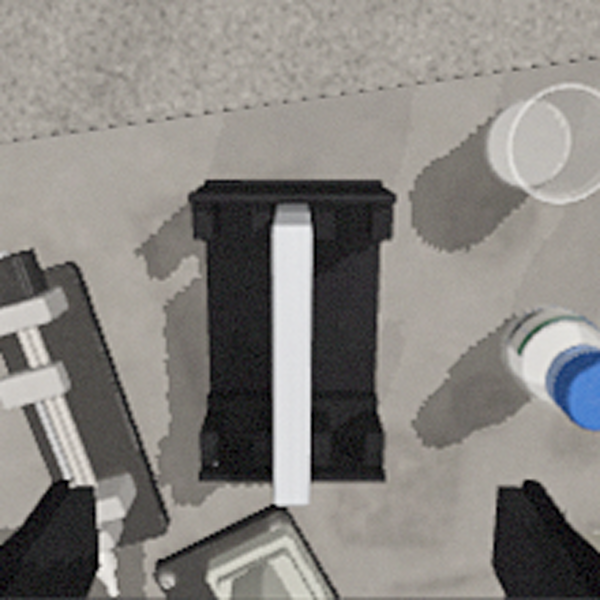

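The crop shows the module upright in the middle slot, its top from (291,225) to (291,503), with both sides free for the fingers.

Run:
```python
from h import *
to([.4402,-.0861,.079],np.pi-.134)
```

```text
yaw 3.01 row [-0.0036 -0.0027  0.1578] turn 0.003
```

```bash
python3 inch.py '-0.004 -0.003 0.05 0.003 0.8; -0.004 -0.003 0.1 0.003 0.6; -0.004 -0.003 0.14 0.003 0.5; -0.004 -0.003 0.158 0.003 0.5; -0.004 -0.003 0.158 0.003 0.4; -0.004 -0.003 0.158 0.003 0; -0.004 -0.003 0.158 0.003 0; -0.004 -0.003 0.158 0.003 0; -0.004 -0.003 0.158 0.003 0; -0.004 -0.003 0.158 0.003 0; -0.004 -0.003 0.158 0.003 0; -0.004 -0.003 0.158 0.003 0; -0.004 -0.003 0.158 0.003 0; -0.004 -0.003 0.158 0.003 0; -0.004 -0.003 0.158 0.003 0; -0.004 -0.003 0.158 0.003 0; -0.004 -0.003 0.158 0.003 0' 40
```

```text
time: 13.25
position: [0.4394, -0.0875, 0.0777]
tool_rot: [0.214, 3.134, 0.001]
ft_force: [-0.0, 3.0, 5.6]
grip_width: 0.159
grip_force: 39.6
```

```bash
python3 inch.py '0 0 -0.02 0 0; 0 0 -0.06 0 0; 0 0 -0.1 0 0; 0 0 -0.14 0 0; 0 0 -0.17 0 0; 0 0 -0.17 0 0; 0 0 -0.17 0 0'
python3 - <<'E'
from h import *
to([.47,.1,.248],np.pi);to([.4988,.2741,.248],np.pi+.1675)
E
```

```text
time: 13.95
position: [0.4383, -0.0888, 0.2468]
tool_rot: [-0.216, -3.133, 0.002]
ft_force: [-0.4, 0.3, -2.1]
grip_width: 0.157
grip_force: 39.8
yaw 3.004 row [-0.0055  0.1914 -0.0015] turn -0.138
yaw 3.004 row [-0.0101  0.3678 -0.0017] turn -0.305
```

```bash
python3 inch.py '0 0.03 0 -0.05 0; -0.002 0.07 0 -0.1 0; -0.003 0.11 0 -0.15 0; -0.004 0.15 0 -0.2 0; -0.006 0.19 0 -0.25 0; -0.007 0.23 0 -0.305 0; -0.008 0.27 0 -0.305 0; -0.01 0.31 0 -0.305 0; -0.01 0.34 0 -0.305 0; -0.01 0.36 0 -0.305 0; -0.01 0.368 0 -0.305 0; -0.01 0.368 0 -0.305 0; -0.01 0.368 0 -0.305 0; -0.01 0.368 0 -0.305 0'
python3 - <<'E'
from h import *
to([.4988,.2741,.248],np.pi+.1675)
s=ctrl.get_state(); w=ctrl.get_image("wrist"); cv2.imwrite("pics/w5.png",w[:,:,::-1])
np.savez("w5.npz",**{k:s[k] for k in("position","tool_rot")})
E
```

```text
time: 15.35
position: [0.4994, 0.2733, 0.2469]
tool_rot: [0.26, -3.131, 0.003]
ft_force: [0.4, -0.8, -2.4]
grip_width: 0.156
grip_force: 39.8
yaw -2.976 row [ 0.0004  0.0009 -0.0011] turn -0.002
```

View pics/w5.png

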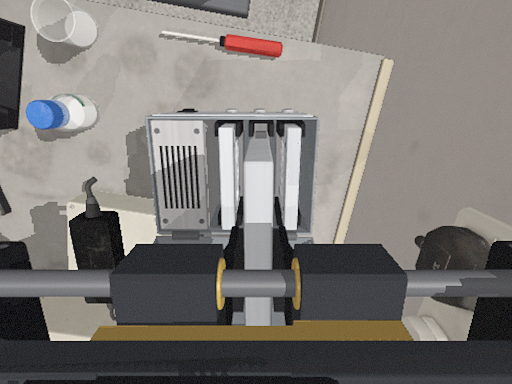

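The wrist view shows the held module over the bay: its top front edge is near (259,163), its front face runs down to about row 138, and the front guide is just ahead at (261,130).

Run:
```python
from h import *
s=dict(np.load("w5.npz")); c=cam("wrist",s); g=cv2.imread("pics/w5.png").mean(2)
print("col260 rows125-175",g[125:176,260].round().astype(int).tolist())
for r in (140,145,155,170,190,210): print(r,g[r,236:286].round().astype(int).tolist())
yaw=.1675;u=np.array([np.cos(yaw),np.sin(yaw)]);n=np.array([-u[1],u[0]]);p=s["position"]
for r in(158,160,162,164,166): print(r,np.round((onz(c,(259,r),p[2]+.027)-p)[:2]@u,4))
for r in(134,136,138,140): print(r,np.round((onz(c,(259,r),p[2]-.058)-p)[:2]@u,4))
for q in((245,200),(259,200),(272,200)): print(q,np.round((onz(c,q,p[2]+.027)-p)[:2]@n,4))
```

```text
col260 rows125-175 [142, 138, 141, 141, 146, 132, 83, 100, 122, 112, 110, 109, 103, 125, 162, 158, 154, 155, 156, 156, 155, 153, 153, 155, 158, 156, 157, 157, 159, 158, 161, 160, 157, 161, 158, 159, 188, 221, 221, 225, 227, 224, 224, 225, 224, 225, 225, 224, 226, 226, 224]
140 [163, 186, 138, 145, 148, 150, 132, 99, 98, 118, 114, 110, 112, 127, 149, 158, 159, 155, 156, 159, 160, 154, 155, 157, 158, 153, 155, 160, 156, 156, 158, 167, 168, 138, 109, 116, 109, 111, 103, 104, 130, 142, 144, 143, 146, 161, 158, 144, 148, 134]
145 [221, 190, 154, 140, 145, 149, 141, 104, 99, 110, 113, 114, 135, 150, 154, 155, 154, 156, 155, 155, 156, 156, 155, 157, 155, 159, 157, 157, 156, 154, 154, 154, 166, 161, 102, 105, 111, 110, 109, 101, 124, 148, 145, 143, 142, 155, 186, 188, 131, 89]
155 [231, 213, 184, 135, 145, 150, 140, 94, 91, 128, 153, 155, 159, 158, 157, 160, 158, 160, 158, 162, 159, 161, 156, 160, 161, 160, 159, 159, 160, 159, 162, 160, 157, 163, 178, 166, 112, 107, 107, 105, 128, 147, 146, 144, 143, 154, 174, 166, 145, 128]
170 [200, 223, 211, 128, 145, 148, 134, 148, 189, 209, 219, 220, 220, 221, 223, 223, 221, 224, 224, 223, 225, 225, 224, 224, 225, 225, 224, 222, 223, 222, 225, 224, 225, 223, 223, 221, 208, 153, 90, 111, 136, 145, 144, 136, 131, 163, 176, 151, 133, 135]
190 [194, 225, 195, 111, 128, 144, 135, 130, 174, 202, 214, 219, 219, 219, 221, 222, 222, 223, 222, 222, 223, 224, 223, 223, 225, 223, 223, 224, 223, 222, 223, 223, 223, 222, 220, 220, 204, 130, 93, 122, 148, 149, 124, 112, 158, 164, 151, 138, 121, 166]
210 [155, 80, 18, 26, 27, 23, 22, 95, 166, 197, 214, 221, 219, 219, 220, 221, 221, 221, 224, 221, 222, 222, 222, 223, 223, 223, 222, 222, 221, 223, 224, 221, 221, 220, 218, 218, 193, 105, 76, 25, 27, 29, 37, 15, 48, 119, 136, 102, 144, 206]
158 -0.0556
160 -0.0547
162 -0.0538
164 -0.0529
166 -0.0519
134 -0.057
136 -0.0556
138 -0.0542
140 -0.0527
(245, 200) -0.0075
(259, 200) -0.0009
(272, 200) 0.0052
```

Run:
```python
from h import *
s=dict(np.load("w5.npz")); c=cam("wrist",s); g=cv2.imread("pics/w5.png").mean(2)
for r in(126,128,130,132,134,136): print(r,g[r,236:286].round().astype(int).tolist())
yaw=.1675;u=np.array([np.cos(yaw),np.sin(yaw)]);n=np.array([-u[1],u[0]]);p=s["position"]
f=lambda q,z:np.round(((onz(c,q,z)-p)[:2]@u,(onz(c,q,z)-p)[:2]@n),4)
for q in((249.7,140),(268.9,140)): print("modlow",f(q,p[2]-.058))
for q in((247.5,147),(271,147)): print("modmid",f(q,p[2]-.025))
for q in((244.5,165),(272.5,165)): print("modtop",f(q,p[2]+.027))
for r in(130,134): 
  for x in (244,276): print("guide",r,x,f((x,r),.092))
B=np.array([.4988,.2741]); print("bay rel tcp",(B-p[:2])@u,(B-p[:2])@n)
```

```text
126 [38, 56, 53, 47, 35, 25, 5, 84, 130, 114, 114, 111, 88, 51, 49, 53, 46, 18, 105, 158, 149, 145, 144, 142, 138, 143, 144, 144, 145, 150, 137, 75, 18, 39, 55, 58, 52, 57, 96, 109, 50, 19, 19, 45, 56, 51, 51, 54, 110, 156]
128 [33, 50, 51, 52, 35, 24, 10, 85, 130, 115, 117, 114, 84, 44, 54, 57, 50, 11, 103, 153, 147, 149, 138, 142, 141, 140, 147, 146, 143, 153, 137, 76, 21, 42, 53, 58, 52, 60, 99, 115, 51, 31, 23, 35, 51, 56, 43, 49, 109, 155]
130 [39, 55, 54, 46, 41, 20, 25, 77, 120, 115, 116, 110, 89, 40, 43, 52, 42, 18, 111, 148, 133, 134, 134, 128, 132, 132, 134, 133, 134, 139, 133, 76, 18, 29, 59, 57, 53, 66, 105, 105, 41, 22, 20, 22, 43, 37, 36, 28, 107, 153]
132 [36, 56, 52, 47, 32, 32, 86, 111, 100, 114, 114, 108, 90, 39, 52, 51, 46, 43, 101, 127, 98, 102, 102, 100, 100, 102, 104, 106, 103, 105, 137, 143, 20, 39, 55, 52, 48, 61, 98, 119, 106, 33, 28, 34, 35, 35, 36, 44, 112, 145]
134 [40, 52, 53, 42, 37, 111, 144, 101, 96, 113, 117, 111, 89, 41, 51, 54, 36, 81, 132, 130, 111, 117, 114, 111, 112, 112, 114, 112, 110, 106, 128, 144, 85, 23, 54, 61, 48, 62, 84, 110, 139, 132, 58, 30, 35, 29, 27, 59, 130, 149]
136 [65, 64, 62, 75, 123, 157, 134, 100, 91, 118, 115, 113, 93, 68, 70, 71, 77, 126, 147, 120, 101, 110, 110, 108, 109, 107, 110, 106, 111, 102, 120, 157, 144, 90, 67, 71, 68, 79, 95, 110, 130, 152, 143, 85, 42, 61, 79, 107, 146, 148]
modlow [-0.0527 -0.0075]
modlow [-0.0527  0.0064]
modmid [-0.0527 -0.008 ]
modmid [-0.0527  0.0066]
modtop [-0.0524 -0.0075]
modtop [-0.0524  0.0053]
guide 130 244 [-0.0505 -0.0162]
guide 130 276 [-0.0505  0.017 ]
guide 134 244 [-0.0464 -0.0163]
guide 134 276 [-0.0464  0.0171]
bay rel tcp -0.00042243842217147695 0.0009152511067902766
```

```bash
python3 inch.py '0 0.0017 0.03 -0.002 0; 0 0.0017 0.06 -0.002 0; 0 0.0017 0.08 -0.002 0; 0 0.0017 0.09 -0.002 0; 0 0.0017 0.094 -0.002 0; 0 0.0017 0.098 -0.002 0; 0 0.0017 0.1 -0.002 0; 0 0.0017 0.1 -0.002 0'
```

```text
time: 16.2
position: [0.4993, 0.2766, 0.1478]
tool_rot: [-0.266, 3.129, -0.001]
ft_force: [0.0, -0.4, -1.9]
grip_width: 0.156
grip_force: 39.9
```

```bash
python3 inch.py '0 0 0.003 0 0; 0 0 0.006 0 0; 0 0 0.009 0 0; 0 0 0.012 0 0; 0 0 0.012 0 0'
```

```text
time: 16.7
position: [0.4988, 0.2762, 0.1346]
tool_rot: [0.266, -3.13, 0.001]
ft_force: [1.8, -2.7, -3.0]
grip_width: 0.155
grip_force: 39.9
```

```bash
python3 inch.py '0 -0.0005 0.005 0 0; 0 -0.0006 0.01 0 0; 0 -0.0006 0.015 0 0; 0 -0.0006 0.019 0 0; 0 -0.0006 0.02 0 0; 0 -0.0006 0.02 0 0'
```

```text
time: 17.3
position: [0.4986, 0.276, 0.1148]
tool_rot: [0.267, -3.13, 0.001]
ft_force: [1.1, -3.0, -4.0]
grip_width: 0.159
grip_force: 39.9
```

```bash
python3 inch.py '0 0 0 0 0.4; 0 0 0 0 0.4; 0 0 0 0 0.4; 0 0 0 0 0.4; 0 0 0 0 0.4; 0 0 -0.03 0 0.4; 0 0 -0.06 0 0.4; 0 0 -0.06 0 0; 0 0 -0.06 0 0; 0 0 -0.06 0 0; 0 0 -0.06 0 0; 0 0 -0.06 0 0; 0 0 -0.06 0 0; 0 0 -0.06 0 0; 0 0 -0.06 0 0; 0 0 -0.06 0 0'
```

```text
time: 18.9
position: [0.4988, 0.2762, 0.1753]
tool_rot: [0.267, -3.13, 0.0]
ft_force: [0.6, 0.4, -0.4]
grip_width: 0.012
grip_force: 0.0
```

Module released; now press from above in small steps. Its top should be at 0.112–0.118.

```bash
python3 inch.py '0 0 0.03 0 0; 0 0 0.045 0 0; 0 0 0.054 0 0; 0 0 0.056 0 0; 0 0 0.058 0 0; 0 0 0.059 0 0; 0 0 0.059 0 0'
```

```text
time: 19.6
position: [0.4991, 0.2765, 0.1169]
tool_rot: [-0.267, 3.129, 0.0]
ft_force: [0.5, 0.6, -0.4]
grip_width: 0.008
grip_force: 0.0
```

```bash
python3 inch.py '0 0 0.001 0 0; 0 0 0.002 0 0; 0 0 0.003 0 0; 0 0 0.004 0 0; 0 0 0.004 0 0'
```

```text
time: 20.1
position: [0.4993, 0.277, 0.1133]
tool_rot: [-0.267, 3.129, 0.001]
ft_force: [-0.2, -0.4, 5.0]
grip_width: 0.001
grip_force: 2.5
```

```bash
python3 inch.py '0 0 0.001 0 0; 0 0 0.002 0 0; 0 0 0.003 0 0; 0 0 0.003 0 0'; python3 inch.py '0 0 0.001 0 0; 0 0 0.001 0 0'
```

```text
time: 20.5
position: [0.4997, 0.2771, 0.1107]
tool_rot: [-0.267, 3.128, 0.002]
ft_force: [-0.6, 0.4, 7.3]
grip_width: 0.009
grip_force: 3.1
time: 20.7
position: [0.4995, 0.2772, 0.1099]
tool_rot: [-0.267, 3.128, 0.001]
ft_force: [-1.1, 0.2, 8.5]
grip_width: 0.005
grip_force: 4.0
```

```bash
python3 inch.py '0 0 0.001 0 0; 0 0 0.001 0 0'; python3 inch.py '0 0 0.001 0 0; 0 0 0.001 0 0'; python3 inch.py '0 0 0.001 0 0; 0 0 0.001 0 0'
```

```text
time: 20.9
position: [0.4993, 0.2772, 0.1097]
tool_rot: [-0.267, 3.128, 0.0]
ft_force: [-3.0, -2.2, 13.8]
grip_width: 0.005
grip_force: 6.8
time: 21.1
position: [0.4992, 0.2772, 0.1095]
tool_rot: [-0.267, 3.128, -0.001]
ft_force: [-4.5, -3.6, 20.0]
grip_width: 0.008
grip_force: 9.7
time: 21.3
position: [0.4993, 0.2773, 0.1094]
tool_rot: [-0.267, 3.128, -0.002]
ft_force: [-7.3, -5.1, 25.3]
grip_width: 0.001
grip_force: 12.7
```

```bash
python3 inch.py '0 0 0.001 0 0; 0 0 0.001 0 0'; python3 inch.py '0 0 -0.005 0 0; 0 0 -0.03 0 0; 0 0 -0.07 0 0; 0.01 0 -0.11 0 0;0.015 0 -0.12 0 0.4;0.015 0 -0.12 0 0.4;0.015 0 -0.12 0 0.4'
python3 - <<'E'
from h import *
s=ctrl.get_state(); w=ctrl.get_image("wrist"); c=cam("wrist",s)
cv2.imwrite("pics/w6c.png",cv2.resize(w[70:270,180:380,::-1],(600,600),interpolation=2))
for b in blobs(w.min(2)>205,(210,100,320,262),150)[:3]:
    r=cv2.minAreaRect(b); bx=cv2.boxPoints(r); bx=bx[np.argsort(bx[:,1])]; f,k=bx[:2].mean(0),bx[2:].mean(0)
    F,B=onz(c,f,.109),onz(c,k,.109); d=B-F
    print(np.round(bx,1).tolist(),"len",np.linalg.norm(d).round(4),"wid",np.sort(r[1])[0],"yaw",np.arctan2(d[1],d[0]).round(4),"mid",np.round((F+B)/2,4))
E
```

```text
time: 21.5
position: [0.4993, 0.2773, 0.1093]
tool_rot: [-0.267, 3.128, -0.003]
ft_force: [-9.6, -6.5, 31.9]
grip_width: 0.0
grip_force: 15.8
time: 22.2
position: [0.4839, 0.2729, 0.2232]
tool_rot: [0.266, -3.13, 0.002]
ft_force: [0.7, -0.2, -0.3]
grip_width: 0.195
grip_force: 0.0
[[253.0, 148.0], [267.0, 148.0], [267.0, 253.0], [253.0, 253.0]] len 0.108 wid 14.0 yaw 0.1713 mid [0.4995 0.2758 0.109 ]
[[287.29998779296875, 147.3000030517578], [301.29998779296875, 148.0], [282.1000061035156, 246.3000030517578], [296.1000061035156, 247.0]] len 0.1011 wid 13.980649948120117 yaw 0.1526 mid [0.4906 0.3054 0.109 ]
[[228.0, 146.8000030517578], [213.89999389648438, 147.0], [229.60000610351562, 244.89999389648438], [215.5, 245.10000610351562]] len 0.1 wid 14.111067771911621 yaw 0.1487 mid [0.5007 0.2384 0.109 ]
```

View pics/w6c.png

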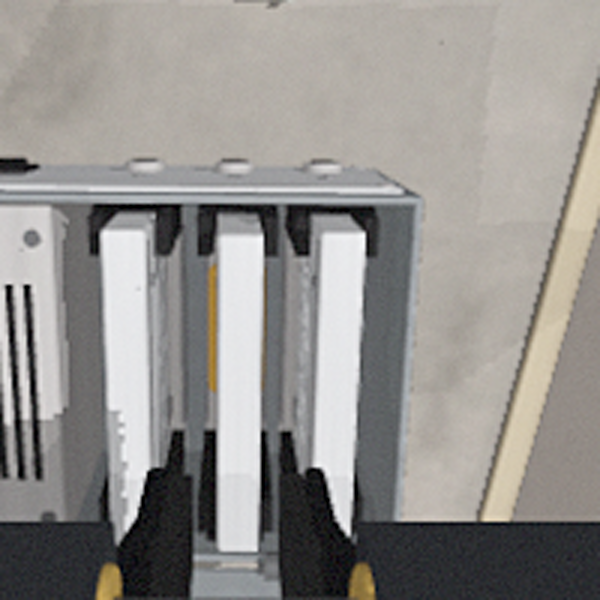

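The spare stands level with its fitted neighbours: tops are equally wide, its length reads 108 mm against about 108 mm for the fitted ones, and its front edge is at row 148 against 147. The stiff stop came at TCP z of 0.109, so it is home.

```bash
python3 inch.py '0.01 0 -0.04 0 0.4; 0.01 0 -0.06 0 0.4; 0.01 0 -0.06 0 0.4; 0.01 0 -0.06 0 0.4'; python3 -c "
from bench import ctrl
print(ctrl.close_job())"
```

```text
time: 22.65
position: [0.4742, 0.2714, 0.2829]
tool_rot: [0.266, -3.129, 0.001]
ft_force: [0.0, 0.1, 0.1]
grip_width: 0.398
grip_force: 0.0
the job is handed in; nothing more can be done
None
```

The job is handed in at about 22.7 s: the lid is open on its stop and the spare module is pressed home in the empty bay (peak push about 32 N); the arm never touched the screwdriver, beaker or bottle, and no verdict was returned.

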